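# Slide the tile scraper into its block and lock it

### The job

Put the flat red scraper away: keeping it flat on the bamboo tray, slide it by its grip slot or edges, steel edge first, into the slot of the dark wooden block until it is fully home. Then take the mallet and drive the brass pin all the way down with it to lock the scraper in (never press the pin with the bare gripper), and stand the mallet back upright on the tray, head face down, let go. Leave the jar, the white cone, the tiles and the tong where they are.

Things in the scene. Friction and masses are not known exactly. Their poses are not given: they have to be found in the camera images.
- scraper: Loose flat scraper, a red plate 150 (x) x 110 (y) x 12 mm, 0.25 kg, flat on the tray; too wide to grip across: drag it by fingertips hooked in its grip slot, or push its edges. Origin: centre of its underside; +x points to its leading edge, a bright steel strip 23 mm wide; a thin pale line marks the tail edge. Near the front it has a square 24 mm through hole for the pin.
- scraper_hole (a point): Centre of that hole, on the top face, 40 mm from the scraper's origin towards the steel edge.
- scraper_grip (a point): Centre of the scraper's grip slot, on the top face, 38 mm from its origin towards the tail: a rectangular through opening 30 (along the scraper's x) x 72 mm (along its y) for fingertips, right down to the tray; 22 mm of plate lies behind it.
- block: Fixed dark wooden block on the tray, 90 (x) x 144 (y) x 46 mm high, its place and yaw vary. Origin: centre of its underside; the slot's mouth is in its -x face (roughly towards the robot). Scraper fully home: its origin is at x = -40, y = 0 mm in the block's frame, its x along the block's x, 70 mm of it sticking out, its hole right under the pin.
- mouth (a point): Middle of the slot's mouth at tray level, at x = -45 mm in the block's frame; axes as the block. The slot runs from here 80 mm along +x to a back stop: 116 mm wide, 16 mm high, the tray is its floor. In front of the mouth two low cheeks, 18 mm high, reach 27 mm towards -x and flare out from 116 to 148 mm inside width.
- pin (a joint): How far the brass lock pin is down: 0 is up, 0.014 m is fully down (cap on the block). Light spring and stiff friction, about 6 N drives it and it stays down. The 10 mm stem drops through the scraper's hole only when the scraper is home.
- pin_top (a point): Centre of the top of the pin's brass cap (24 mm across, 8 mm thick), over the centre of the block: 68 mm above the tray with the pin up, 54 mm when fully down, 8 mm above the block's top.
- mallet: Loose mallet, 0.3 kg, standing on its striking face: upright black head, a cylinder 46 mm across and 64 mm high with a steel band; wooden handle 18 mm thick, level along the mallet's -x to 150 mm from the axis, 34 mm above the face. Origin: centre of the head's lower face; z up. The head can be gripped from above, fingers on its +y and -y sides.
- jar: Loose clear glass jar with steel lid, 64 mm across, 85 mm high; leave alone. Origin: centre of its underside.
- cone: Loose white ceramic test cone, 44 mm across at the foot, 64 mm high; leave alone. Origin: centre of its underside.
- tiles: Loose pair of copper-red tiles 60 x 60 mm stacked slightly askew, 16 mm high in all; leave alone. Origin: centre of the underside.
- tong: Loose stainless tong lying flat, 205 mm long (along its y), 65 mm wide, 10 mm high; leave alone. Origin: centre of its underside.
- tray: Fixed flat bamboo mat tray, 480 (x) x 800 (y) x 6 mm, on which all this stands; its top is 6 mm above the work surface. Origin: centre of its underside.
Mind the look-alikes: they are no part of the job. Several things have the shape of the scraper; the one meant has the colours described above.

How it is judged:
On the way, in this order (a step that is already met when the one before it is completed fails the run):
1. the scraper is fully home in the slot with the pin still up (horizontal distance between scraper_hole and pin_top below 0.006 m and angle between the x axis of scraper and the x axis of block, either way round below 0.07 rad and height (world z) of scraper below 0.011 m and angle between scraper's own z axis and vertical below 0.06 rad and value of joint pin below 0.005 m), for 0.2 s.
2. the pin is driven down (horizontal distance between scraper_hole and pin_top below 0.006 m and angle between the x axis of scraper and the x axis of block, either way round below 0.07 rad and height (world z) of scraper below 0.011 m and angle between scraper's own z axis and vertical below 0.06 rad and value of joint pin above 0.011 m), for 0.1 s.
At the end, for the whole second after the job is handed in: Scraper flat and fully home (hole within 6 mm of the pin axis, aligned within 0.07 rad), pin at least 11 of 14 mm down, mallet upright (0.1 rad) on its face on the tray, at rest, let go; jar, cone, tiles and tong within 15 mm of their starts, not tipped (all of step 2 and angle between mallet's own z axis and vertical below 0.1 rad and height (world z) of mallet between 0.003 and 0.01 m and linear speed of each of mallet, scraper below 0.02 m/s); the robot touches nothing.
It fails at once if the gripper or arm presses the pin directly (contact force between any of the fingers, the arm and pin above 1 N).
It fails at once if the scraper is lifted off the tray or tipped up (height (world z) of scraper above 0.02 m or angle between scraper's own z axis and vertical above 0.25 rad).
It fails at once if the jar is knocked out of its place (distance of jar from where it was at the start of the episode above 0.015 m or angle between jar's own z axis and vertical above 0.3 rad).
It fails at once if the cone is knocked out of its place (distance of cone from where it was at the start of the episode above 0.015 m or angle between cone's own z axis and vertical above 0.3 rad).
It fails at once if the tiles or the tong are knocked out of their place ((distance of tiles from where it was at the start of the episode above 0.015 m or angle between tiles's own z axis and vertical above 0.3 rad) or (distance of tong from where it was at the start of the episode above 0.015 m or angle between tong's own z axis and vertical above 0.3 rad)).
It also fails if it takes over 72 s, if anything falls off the work surface, if the arm or the gripper's body presses on something with over 40 N, if the wrist force passes 120 N, or if a joint passes its speed limit or range.

### The arm

A 6-joint arm with a two-finger parallel gripper is mounted at the origin on the work surface. World frame = base frame: x ahead of the robot, y to its left, z up, the work surface at z = 0. Lengths are in m, angles in rad, forces in N, time in s.
With the tool pointing down it reaches from about 0.35 to 0.85 m from the base axis. Payload 8.1 kg.
Tool frame: the origin (TCP) lies on the centre line of the jaws, within the pads' length; the fingertips stand robot.tips_ahead ahead of it and the grasp point (between the pads) lies 8 mm behind it (robot.tips_ahead is the distance from the TCP to the fingertips, in m); z points along the fingers, y is the direction in which the jaws open and shut (so a half turn about z gives the same grasp; the last joint's range is limited). The gripper opens to 93 mm and grips with 3 to 60 N. Pads are 15 mm wide; open, the fingers measure 128 mm over their backs; the gripper's body (75 mm by 188 mm) begins 65 mm behind the grasp point.
Start: joints at [-1.321, 0.13, 1.488, -0, 1.523, -0.085], TCP at [0.197, -0.567, 0.198] pointing down, gripper open.
Joint ranges: [-2.96, 2.96], [-0.89, 2.26], [0.02, 2.5], [-1.34, 4.48], [0, 2.73], [-2.66, 2.66]. Speed limits (rad/s): [2.39, 2.39, 2.79, 3.14, 3.14, 3.14].

### API

Orientations are given as a rotation vector (axis times angle).
In Python, from plant import monitor, eyes, job, robot gives the robot as it stands.
- The arm moves only by the tool servo_tool, never from a script. Its argument "plan" is a list that holds one entry, the list of rows, each a list of 7 numbers: the closure, from -1 (fully open) to 1 (shut), so that 0 is half open, then the shift along the world's x, y, z in mm, then the turn, a rotation vector about the world's x, y, z in rad. In form: [[[hand, dx, dy, dz, ax, ay, az], ...]]. A call has 1 to 12 rows; each row shifts and turns the commanded pose from where the row before left it; what a row does not reach is not made up. A row lasts 1/10 s, in which the tool goes at most 50 mm and 8.59 degrees, less where a joint would pass 70% of its speed; a pose out of reach is approached as far as the arm can. A call with a gripper value outside its range is refused whole. The fingers move at their own pace and stop on an object; "force" is the grip in N (left out, the last holds). Time passes only in rows, so rows that do not move let the fingers close. It gives the time, the measured TCP pose, the force and the opening at its end, in the units of the state.
- monitor.read_state(): the state, without advancing time (a new reading comes with each control period).
- eyes.read_camera(name): name is "scene" or "top"; returns the picture (420x560x3 uint8, red, green, blue); there is no depth.
- eyes.camera_info(name): a dict with "mtx" (3x3 intrinsics, pixels), "R" (3x3) and "t" (3): a world point X has camera coordinates R X + t. Camera axes: x right, y down, z forward; pixel columns grow to the right and rows downward; lengths in m; the calibration is good to about 2 mm. A picture is of the moment at which its call begins. camera_info takes no time and is no camera call.
- job.close_job(): hands the job in, once; it reports no verdict.
The state is a dict: "t": time; "q": joint angles; "dq": joint speeds; "joint_torque": joint torques, N m; "tool_pos": TCP position; "orientation": TCP orientation; "force": force on the tool from outside, world axes, zero at the start; "wrist_torque": the same for the moment, N m; "opening": finger opening in m.
Only numpy, scipy, OpenCV 4.12 (cv2) and the standard library are available. Lean on these libraries where they do the work, as an engineer would, in place of code of your own. Each camera call takes 0.05 s, during which the arm holds its last target. There are 200 camera calls.

## Working session

There is one attempt and no reset: what is moved stays moved. The work goes in short steps, Python scripts to look and compute and a tool call to move; the robot and the scene stay as the last step left them, time stands still between calls to the robot, and variables do not carry over. Pictures are saved under pics/ and viewed, about 8 in all and at most 12, crops included, and the job is handed in when it is done.

Besides the shell and the picture viewer there is one more tool, called after "Request:" as name(argument=value, ...) on one line, values as JSON. servo_tool: Moves the arm, as the interface text tells. Its arguments: {"type":"object","properties":{"plan":{"type":"array"},"force":{"type":"number"}},"required":["plan"]}

```bash
mkdir -p pics; ls; python3 - <<'E'
from plant import monitor, eyes, job, robot
import cv2
for n in ("scene","top"):
    cv2.imwrite(f"pics/{n}0.png",eyes.read_camera(n)[:,:,::-1]); i=eyes.camera_info(n); print(n,i)
print(monitor.read_state(), robot.tips_ahead)
E
```

```text
pics
scene {'mtx': array([[456.87206658,   0.        , 277.78305401],
       [  0.        , 456.87206658, 216.1555127 ],
       [  0.        ,   0.        ,   1.        ]]), 'R': array([[-0.07178957,  0.99740697, -0.00505922],
       [ 0.84480218,  0.05810759, -0.53191426],
       [-0.53024101, -0.04245993, -0.8467831 ]]), 't': array([-0.07677302, -0.40088947,  1.45270484])}
top {'mtx': array([[496.85024172,   0.        , 277.3988172 ],
       [  0.        , 496.85024172, 214.5951669 ],
       [  0.        ,   0.        ,   1.        ]]), 'R': array([[-0.00209278, -0.99998308, -0.00542724],
       [-0.99667444,  0.0025279 , -0.08144738],
       [ 0.08145973,  0.00523874, -0.99666287]]), 't': array([0.09994373, 0.53193767, 1.4722519 ])}
{'t': 0.1, 'q': array([-1.32135395e+00,  1.31119010e-01,  1.48917208e+00, -4.16904647e-05,
        1.52299740e+00, -8.54014883e-02]), 'dq': array([-0.0006125 , -0.00062973, -0.0029068 , -0.00061155, -0.0016754 ,
       -0.00018407]), 'joint_torque': array([ 9.44611347e-04, -5.61339319e+01, -4.93095946e+01,  7.70561979e-02,
        2.91169609e-02, -6.89109015e-05]), 'tool_pos': array([ 0.19704027, -0.56613648,  0.19687151]), 'orientation': array([-3.09600213e+00, -5.23239835e-01,  2.83280622e-04]), 'force': array([ 0.95056276, -0.53314885,  0.58736385]), 'wrist_torque': array([-0.03156164, -0.05506341, -0.00488459]), 'opening': 0.09330123266665975} 0.011
```

View pics/top0.png

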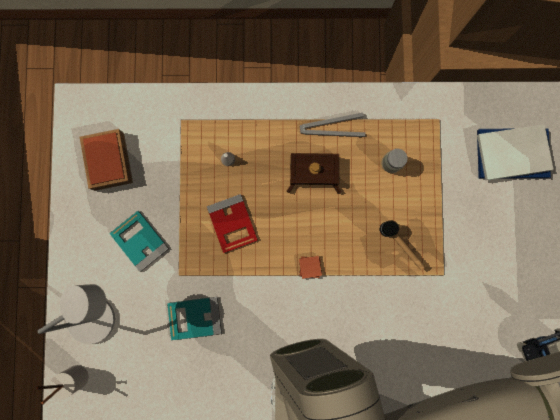

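View pics/scene0.png

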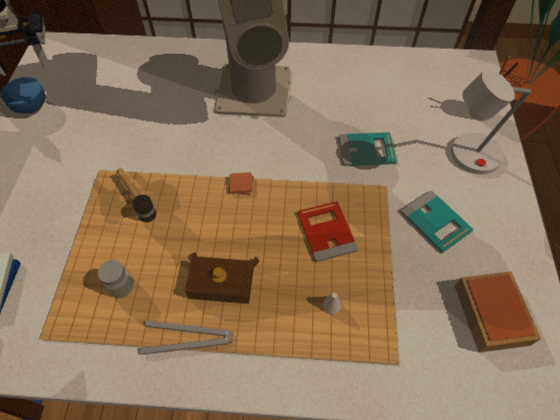

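Candidates for the scraper in the top view: the red plate with a steel edge at (232,222), teal plates at (139,240) and (195,318), a red-brown box at (103,158), and copper tiles at (311,267). By the description it is the red one at (232,222), with the steel edge facing up (+x). The block is at (315,170), the pin at (315,168), the mallet head at (390,229) with its handle running to (428,268), the jar at (396,160), the cone at (228,158) and the tong at (333,127).

```bash
cat > h.py <<'E'
from plant import monitor, eyes, job, robot
import cv2, numpy as np
def ray(n,uv,z):
    i=eyes.camera_info(n); R,t=i["R"],i["t"]; c=-R.T@t
    uv=np.atleast_2d(np.asarray(uv,float))
    d=(R.T@np.linalg.inv(i["mtx"])@np.c_[uv,np.ones(len(uv))].T).T
    return (c+d*((z-c[2])/d[:,2])[:,None])[:,:2]
def px(n,X):
    i=eyes.camera_info(n); p=i["mtx"]@(i["R"]@np.asarray(X,float)+i["t"]); return p[:2]/p[2]
def blob(m,box):
    k=np.zeros_like(m); a,b,c,d=box; k[b:d,a:c]=m[b:d,a:c]
    n,l,s,_=cv2.connectedComponentsWithStats(k); j=1+np.argmax(s[1:,4]); return (l==j).astype(np.uint8)
def rect(pts): # world-plane points -> minAreaRect in mm
    return cv2.minAreaRect((pts*1000).astype(np.float32))
def contour(m): return max(cv2.findContours(m,cv2.RETR_EXTERNAL,cv2.CHAIN_APPROX_NONE)[0],key=cv2.contourArea)[:,0,:]
E
python3 - <<'E'
from h import *
for n,box,bbox in (("top",(195,185,270,262),(280,140,350,195)),("scene",(285,190,370,270),(178,240,270,310))):
    im=cv2.imread(f"pics/{n}0.png"); b,g,r=[im[:,:,k].astype(int) for k in range(3)]
    m=((r>90)&(g<0.35*r)&(b<0.4*r)).astype(np.uint8)
    m=blob(m,box); print(n,"red",m.sum(),rect(ray(n,contour(m),0.018)))
    d=blob((r<75).astype(np.uint8),bbox); print("dark",d.sum(),rect(ray(n,contour(d),0.052)))
    y=((r>150)&(b<0.4*r)&(g>0.5*r)).astype(np.uint8); a0,b0,c0,d0=bbox
    y=blob(y,(a0+20,b0+10,c0-20,d0-15)); print("pin",y.sum(),ray(n,np.argwhere(y)[:,::-1].mean(0),0.074))
im=cv2.imread("pics/top0.png"); cv2.imwrite("pics/c1.png",np.hstack([cv2.resize(im[185:265,195:275],None,fx=5,fy=5,interpolation=2),cv2.resize(im[135:215,278:358],None,fx=5,fy=5,interpolation=2)]))
E
```

```text
top red 1111 ((496.4044189453125, 232.538818359375), (124.76302337646484, 108.3993148803711), 20.291484832763672)
dark 1643 ((653.344482421875, -21.311004638671875), (180.20065307617188, 117.30310821533203), 88.66279602050781)Traceback (most recent call last):
  File "<stdin>", line 8, in <module>
  File "h.py", line 12, in blob
    n,l,s,_=cv2.connectedComponentsWithStats(k); j=1+np.argmax(s[1:,4]); return (l==j).astype(np.uint8)
                                                     ~~~~~~~~~^^^^^^^^^
    return _wrapfunc(a, 'argmax', axis=axis, out=out, **kwds)
    return bound(*args, **kwds)
ValueError: attempt to get argmax of an empty sequence
```

```bash
python3 - <<'E'
from h import *
for n,p in (("top",(315,168)),("scene",(219,274))):
    im=cv2.imread(f"pics/{n}0.png"); print(n,im[p[1]-2:p[1]+3:2,p[0]-8:p[0]+9:4].tolist())
t=cv2.imread("pics/top0.png"); s=cv2.imread("pics/scene0.png")
f=lambda c:cv2.resize(c,(400,300),interpolation=2)
cv2.imwrite("pics/c1.png",np.vstack([np.hstack([f(t[189:258,187:279]),f(t[140:200,275:355])]),np.hstack([f(s[196:265,282:374]),f(s[245:305,180:260])])]))
E
```

```text
top [[[13, 25, 53], [42, 97, 136], [42, 96, 137], [28, 58, 83], [10, 22, 47]], [[17, 30, 52], [39, 87, 122], [42, 95, 137], [23, 50, 74], [17, 20, 35]], [[15, 23, 46], [45, 99, 136], [44, 96, 134], [22, 41, 59], [4, 12, 28]]]
scene [[[4, 25, 43], [34, 95, 135], [23, 89, 131], [20, 86, 127], [20, 37, 68]], [[12, 30, 50], [27, 89, 129], [19, 91, 132], [25, 88, 126], [21, 45, 77]], [[19, 37, 54], [20, 55, 80], [36, 84, 121], [33, 93, 135], [10, 37, 71]]]
```

View pics/c1.png

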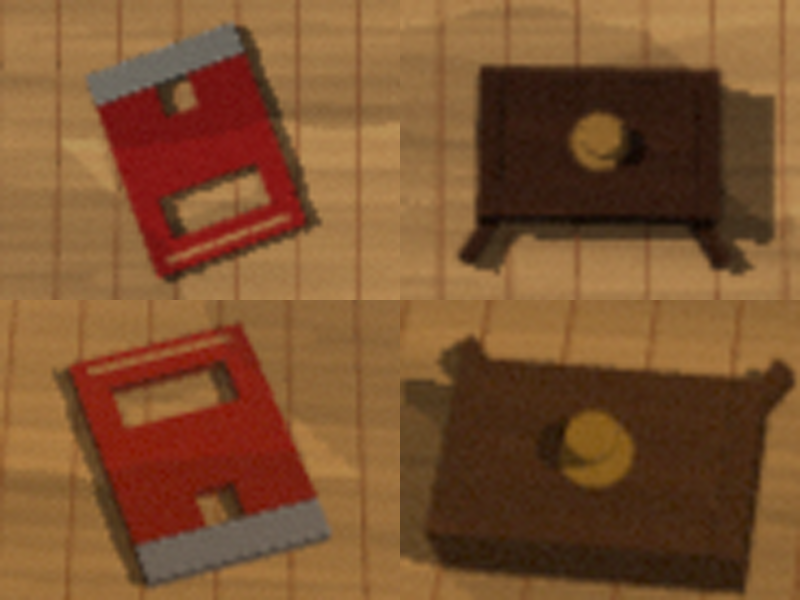

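The crop shows the scraper is the red plate: steel strip at the upper left in the top view, pale line at the tail. The block is nearly square to the image and its cap is brass. Next I'll get their exact poses and the mallet's.

```bash
python3 - <<'E'
from h import *
for n,box,bbox,mb in (("top",(195,185,270,262),(300,155,330,182),(365,205,445,285)),("scene",(285,190,370,270),(205,262,232,285),(105,160,165,230))):
    im=cv2.imread(f"pics/{n}0.png"); b,g,r=[im[:,:,k].astype(int) for k in range(3)]
    m=blob(((r>70)&(g<0.4*r)&(b<0.45*r)).astype(np.uint8),box); m=cv2.morphologyEx(m,cv2.MORPH_CLOSE,np.ones((3,3)))
    print(n,"red",m.sum(),rect(ray(n,contour(m),0.018)))
    y=blob(((r>72)&(b<0.42*r)&(g>0.5*r)).astype(np.uint8),bbox); print("pin",y.sum(),ray(n,np.argwhere(y)[:,::-1].mean(0),0.074))
    d=blob((im.max(2)<60).astype(np.uint8),mb); c,rad=cv2.minEnclosingCircle(contour(d)); print("head",d.sum(),c,rad,ray(n,[c],0.07),ray(n,[c],0.04))
P=np.array([[482,67],[720,70],[720,217],[478,217]],float); uv=np.c_[275+(P[:,0]-400)/5,140+P[:,1]/5]-.4
print("block top",ray("top",uv,.052))
P=np.array([[460,360],[772,382],[745,550],[430,532]],float); uv=np.c_[180+(P[:,0]-400)/5,245+(P[:,1]-300)/5]-.4
print("block top scene",ray("scene",uv,.052))
t=cv2.imread("pics/top0.png"); s=cv2.imread("pics/scene0.png")
f=lambda c:cv2.resize(c,(400,300),interpolation=2)
cv2.imwrite("pics/c2.png",np.hstack([f(t[215:275,365:445]),f(s[165:225,95:175])]))
E
```

```text
top red 1218 ((496.5603332519531, 231.94940185546875), (125.94099426269531, 109.69258117675781), 20.048683166503906)
pin 104 [[ 0.66585612 -0.0087538 ]]
head 261 (391.5, 230.5) 12.349188804626465 [[ 0.48113821 -0.23224778]] [[ 0.48260968 -0.23897408]]
scene red 1502 ((497.9516906738281, 233.4512481689453), (124.12005615234375, 109.99788665771484), 20.072275161743164)
pin 257 [[ 0.67389516 -0.00753133]]
head 391 (143.07225036621094, 208.46531677246094) 13.86575984954834 [[ 0.51122393 -0.22043603]] [[ 0.49245304 -0.23254338]]
block top [[ 0.71355662  0.05768583]
 [ 0.71129167 -0.08387714]
 [ 0.62309147 -0.08280822]
 [ 0.62350483  0.06044413]]
block top scene [[ 0.62610476 -0.08198834]
 [ 0.62740139  0.06638339]
 [ 0.71200065  0.06261765]
 [ 0.71330169 -0.08056935]]
```

View pics/c2.png

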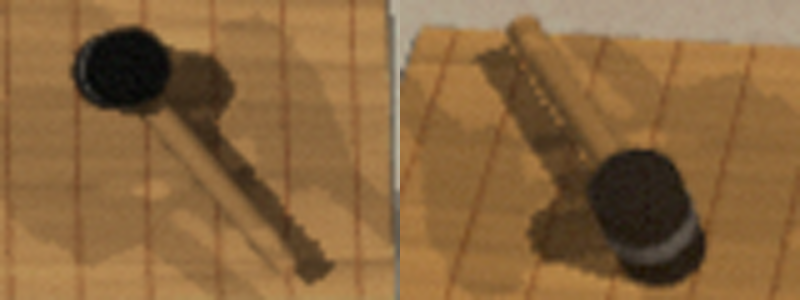

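Estimates: the scraper's grip point is at (472,224) mm, yaw 20°. The block centre is about (669,-10), yaw about -0.6°. The mallet head is around (490,-235), yaw about 40°. I'll move to above the grip slot.

Request:
servo_tool(plan=[[[-1,23,33,0,0,0,0],[-1,23,33,0,0,0,0],[-1,23,33,0,0,0,0],[-0.5,23,33,0,0,0,0],[0,23,33,0,0,0,0],[0.3,23,33,0,0,0,0],[0.57,23,33,0,0,0,0],[0.57,23,33,0,0,0,0],[0.57,23,33,0,0,0,0],[0.57,23,33,0,0,0,0],[0.57,23,33,0,0,0,0]]], force=20)

```text
t: 1.2
tool_pos: [0.4506, -0.202, 0.1975]
orientation: [-3.097, -0.523, 0.0]
force: [1.0, -0.2, -0.6]
opening: 0.0336
```

Request:
servo_tool(plan=[[[0.57,2,42,0,0,0,0],[0.57,2,42,0,0,0,0],[0.57,2,42,0,0,0,0],[0.57,2,42,0,0,0,0],[0.57,2,42,0,0,0,0],[0.57,2,42,0,0,0,0],[0.57,2,42,0,0,0,0],[0.57,2,42,-10,0,0,0],[0.57,2,42,-20,0,0,0],[0.57,2,42,-30,0,0,0.016],[0.57,0,0,-30,0,0,0],[0.57,0,0,0,0,0,0]]])

```text
t: 2.4
tool_pos: [0.466, 0.2148, 0.1036]
orientation: [3.091, 0.552, -0.014]
force: [-0.9, 0.9, -0.5]
opening: 0.0198
```

Request:
servo_tool(plan=[[[0.57,6,9,0,0,0,0],[0.57,0,0,-20,0,0,0],[0.57,0,0,-20,0,0,0],[0.57,0,0,-20,0,0,0],[0.57,0,0,0,0,0,0],[0.57,0,0,0,0,0,0]]])

```text
t: 3.0
tool_pos: [0.4775, 0.2239, 0.0507]
orientation: [-3.093, -0.546, -0.003]
force: [-0.5, 0.3, 0.0]
opening: 0.0202
```

```bash
python3 - <<'E'
from h import *
print(monitor.read_state()["tool_pos"])
t=eyes.read_camera("top")[:,:,::-1]; s=eyes.read_camera("scene")[:,:,::-1]
f=lambda c:cv2.resize(c,(400,400),interpolation=2)
cv2.imwrite("pics/c3.png",np.hstack([f(t[185:265,195:275]),f(s[185:265,285:365])]))
E
```

```text
[0.47751353 0.22392029 0.05065339]
```

View pics/c3.png

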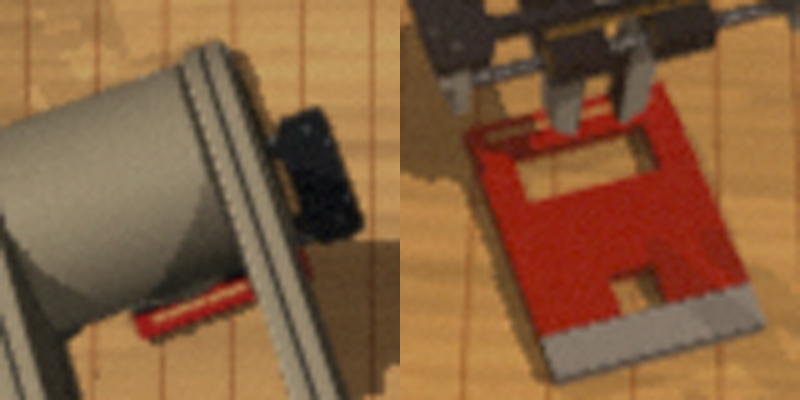

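```bash
python3 - <<'E'
from h import *
from scipy.spatial.transform import Rotation as Ro
s=monitor.read_state(); R=Ro.from_rotvec(s["orientation"]).as_matrix(); print(R.round(3),s["tool_pos"],s["q"])
c=lambda X:((px("scene",X)-[285,185])*5+[400+2.5,2.5]).round(0)
p=s["tool_pos"]
for dy in (-.0278,-.010,.010,.0278):
  for dx in (-.0075,.0075): print(dy,dx,c(p+R@[dx,dy,.011]))
g=np.array([.4723,.2236]); a=np.deg2rad(20.06); A=np.array([[np.cos(a),-np.sin(a)],[np.sin(a),np.cos(a)]])
for d in ((-.015,-.036),(-.015,.036),(.015,.036),(.015,-.036)): print("slot",c([*(g+A@d),.018]))
E
```

```text
[[ 0.939  0.343  0.003]
 [ 0.343 -0.939  0.001]
 [ 0.003 -0.    -1.   ]] [0.47795927 0.2242879  0.05118562] [3.41598759e-01 5.51538481e-02 1.84484205e+00 4.03080299e-05
 1.23817627e+00 1.56234123e+00]
-0.0278 -0.0075 [636. 123.]
-0.0278 0.0075 [646. 147.]
-0.01 -0.0075 [602. 131.]
-0.01 0.0075 [612. 155.]
0.01 -0.0075 [565. 140.]
0.01 0.0075 [575. 164.]
0.0278 -0.0075 [532. 148.]
0.0278 0.0075 [541. 173.]
slot [509. 154.]
slot [640. 122.]
slot [660. 169.]
slot [527. 202.]
```

```bash
python3 - <<'E'
from h import *
from scipy.spatial.transform import Rotation as Ro
s=monitor.read_state(); R=Ro.from_rotvec(s["orientation"]).as_matrix(); print(s["tool_pos"],s["opening"])
t=eyes.read_camera("top")[:,:,::-1].copy(); m=eyes.read_camera("scene")[:,:,::-1].copy()
k=cv2.resize(m[130:280,250:400],(600,600),interpolation=2)
for z,col in ((.011,(0,255,0)),(-.008,(255,255,0))):
  for dy in (-.0278,-.010,.010,.0278):
    for dx in (-.0075,.0075):
      u=(px("scene",s["tool_pos"]+R@[dx,dy,z])-[250,130]+.5)*4; cv2.circle(k,tuple(int(v) for v in u),2,col,-1)
cv2.imwrite("pics/c4.png",k)
E
```

```text
[0.47795927 0.2242879  0.05118562] 0.01996712708097733
```

View pics/c4.png

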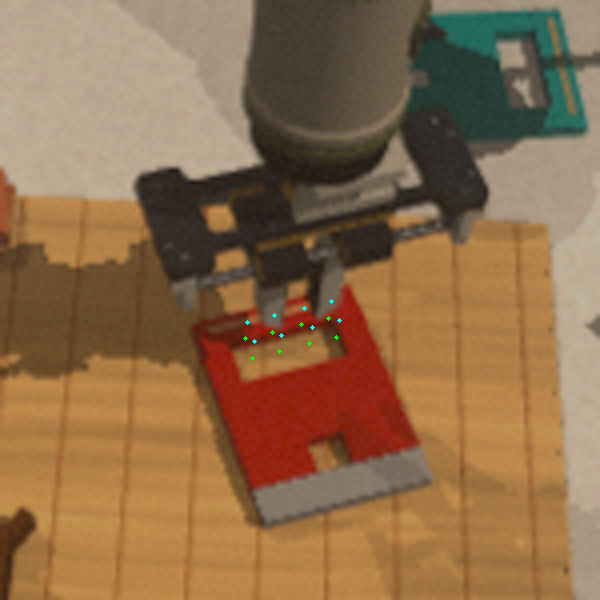

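```bash
python3 - <<'E'
from h import *
from scipy.spatial.transform import Rotation as Ro
s=monitor.read_state(); R=Ro.from_rotvec(s["orientation"]).as_matrix()
for n,o,k in (("scene",(250,130),4),("top",(195,185),5)):
  for z in (-.073,-.1):
    for d in ((-.0375,-.094),(-.0375,.094),(.0375,.094),(.0375,-.094),(0,0)):
      print(n,z,d,((px(n,s["tool_pos"]+R@[*d,z])-o+.5)*k).round(0))
E
```

```text
scene -0.073 (-0.0375, -0.094) [427. 178.]
scene -0.073 (-0.0375, 0.094) [132. 248.]
scene -0.073 (0.0375, 0.094) [169. 350.]
scene -0.073 (0.0375, -0.094) [473. 275.]
scene -0.073 (0, 0) [302. 262.]
scene -0.1 (-0.0375, -0.094) [433. 151.]
scene -0.1 (-0.0375, 0.094) [132. 221.]
scene -0.1 (0.0375, 0.094) [170. 325.]
scene -0.1 (0.0375, -0.094) [481. 249.]
scene -0.1 (0, 0) [306. 235.]
top -0.073 (-0.0375, -0.094) [ 53. 355.]
top -0.073 (-0.0375, 0.094) [370. 239.]
top -0.073 (0.0375, 0.094) [324. 113.]
top -0.073 (0.0375, -0.094) [  8. 229.]
top -0.073 (0, 0) [189. 234.]
top -0.1 (-0.0375, -0.094) [ 46. 356.]
top -0.1 (-0.0375, 0.094) [369. 237.]
top -0.1 (0.0375, 0.094) [322. 109.]
top -0.1 (0.0375, -0.094) [  0. 227.]
top -0.1 (0, 0) [185. 232.]
```

The picture shows the tips at (272,322) and (328,312), higher than the projected points, while the top view agrees in xy. So the offset is in height. I'll descend carefully and watch the force.

Request:
servo_tool(plan=[[[0.57,-6,0,-10,0,0,0],[0.57,0,0,-8,0,0,0],[0.57,0,0,-6,0,0,0],[0.57,0,0,-3,0,0,0],[0.57,0,0,0,0,0,0],[0.57,0,0,0,0,0,0]]])

```text
t: 3.8
tool_pos: [0.4701, 0.224, 0.0218]
orientation: [3.093, 0.548, -0.0]
force: [-0.7, 0.8, 0.4]
opening: 0.0197
```

```bash
python3 - <<'E'
from h import *
from scipy.spatial.transform import Rotation as Ro
s=monitor.read_state(); R=Ro.from_rotvec(s["orientation"]).as_matrix(); print(s["tool_pos"],s["opening"],s["force"])
m=eyes.read_camera("scene")[:,:,::-1].copy()
k=cv2.resize(m[160:260,270:370],(600,600),interpolation=2)
for dy in (-.0278,-.010,.010,.0278):
    for dx in (-.0075,.0075):
      u=(px("scene",s["tool_pos"]+R@[dx,dy,.011])-[270,160]+.5)*6; cv2.circle(k,tuple(int(v) for v in u),2,(0,255,0),-1)
cv2.imwrite("pics/c5.png",k)
E
```

```text
[0.470145   0.22398735 0.02176002] 0.01970951283640716 [-0.65922657  0.79868115  0.35752005]
```

View pics/c5.png

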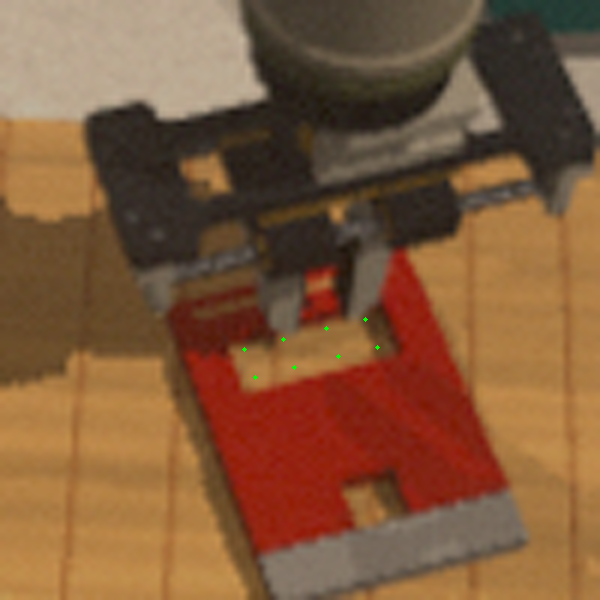

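Request:
servo_tool(plan=[[[0.57,0,0,-3,0,0,0],[0.57,0,0,0,0,0,0]]])

```text
t: 4.05
tool_pos: [0.4701, 0.2239, 0.0186]
orientation: [-3.093, -0.548, 0.0]
force: [-0.0, 0.4, -0.5]
opening: 0.0199
```

Request:
servo_tool(plan=[[[0.57,0,0,-3,0,0,0],[0.57,0,0,0,0,0,0]]])

```text
t: 4.25
tool_pos: [0.4698, 0.2238, 0.0154]
orientation: [3.093, 0.548, -0.001]
force: [-0.5, 0.4, 0.4]
opening: 0.0203
```

Request:
servo_tool(plan=[[[0.57,0,0,-2,0,0,0],[0.57,0,0,0,0,0,0]]])

```text
t: 4.45
tool_pos: [0.4699, 0.2239, 0.0135]
orientation: [3.093, 0.548, -0.001]
force: [0.5, 0.2, -0.3]
opening: 0.0198
```

Request:
servo_tool(plan=[[[0.57,0,0,-3,0,0,0],[0.57,0,0,0,0,0,0]]])

```text
t: 4.65
tool_pos: [0.4698, 0.2239, 0.0104]
orientation: [3.093, 0.548, -0.001]
force: [1.0, -1.4, -0.5]
opening: 0.0202
```

Request:
servo_tool(plan=[[[0.57,0,0,-3,0,0,0],[0.57,0,0,0,0,0,0]]])

```text
t: 4.85
tool_pos: [0.4698, 0.2238, 0.0073]
orientation: [3.093, 0.548, -0.001]
force: [0.2, -0.0, -0.6]
opening: 0.0199
```

```bash
python3 - <<'E'
from h import *
s=monitor.read_state(); print(s["tool_pos"],s["q"],s["force"])
m=eyes.read_camera("scene")[:,:,::-1].copy(); t=eyes.read_camera("top")[:,:,::-1]
k=cv2.resize(m[170:250,280:360],(480,480),interpolation=2)
cv2.imwrite("pics/c6.png",k); cv2.imwrite("pics/top_c6.png",t)
E
```

```text
[0.46979062 0.22384325 0.00731254] [3.46092925e-01 9.96393259e-02 1.88678707e+00 1.59265753e-05
 1.15582158e+00 1.56614509e+00] [ 0.18632115 -0.01258843 -0.60814057]
```

View pics/c6.png

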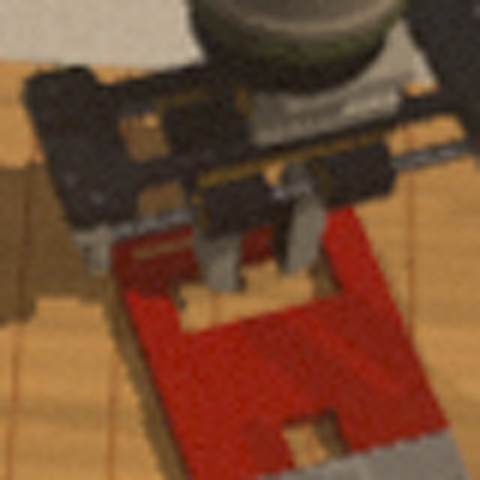

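The tips at (222,290) and (300,275) in the crop are still clearly above the plate, with zero force. So the reported z is off, and I keep descending until contact.

Request:
servo_tool(plan=[[[0.57,0,0,-4,0,0,0],[0.57,0,0,0,0,0,0]]])

```text
t: 5.15
tool_pos: [0.4697, 0.2238, 0.0032]
orientation: [3.093, 0.548, -0.001]
force: [-0.6, 0.3, 0.4]
opening: 0.0201
```

Request:
servo_tool(plan=[[[0.57,0,0,-4,0,0,0],[0.57,0,0,0,0,0,0]]])

```text
t: 5.35
tool_pos: [0.4697, 0.2238, -0.0009]
orientation: [3.093, 0.548, -0.001]
force: [0.4, -0.3, -0.3]
opening: 0.0203
```

Request:
servo_tool(plan=[[[0.57,0,0,-4,0,0,0],[0.57,0,0,0,0,0,0]]])

```text
t: 5.55
tool_pos: [0.4697, 0.2238, -0.0048]
orientation: [3.093, 0.548, -0.001]
force: [-0.1, 0.8, -0.1]
opening: 0.0197
```

```bash
python3 - <<'E'
from h import *
from scipy.spatial.transform import Rotation as Ro
t=cv2.imread("pics/top_c6.png"); s=monitor.read_state(); print(s["tool_pos"],s["force"],s["q"])
p=np.array([.4698,.2238,.0073]); R=Ro.from_rotvec([3.093,.548,-.001]).as_matrix()
# dark gripper end in top view, expected box near +-94 mm
for dz in (0,.04):
  for d in ((.0375,.094),(-.0375,.094)): print(dz,d,px("top",p+R@[*d,-.1]+[0,0,dz]).round(1))
m=(t.max(2)<60).astype(np.uint8); b=blob(m,(235,195,285,245)); print(cv2.boxPoints(cv2.minAreaRect(contour(b))).round(1),b.sum())
E
```

```text
[ 0.46967531  0.22380288 -0.00482911] [-0.13813821  0.81681161 -0.0954201 ] [ 3.46130584e-01  1.18111297e-01  1.89216479e+00 -3.48216394e-05
  1.13219376e+00  1.56614313e+00]
0 (0.0375, 0.094) [259.7 210.4]
0 (-0.0375, 0.094) [268.8 235.2]
0.04 (0.0375, 0.094) [259.1 209.1]
0.04 (-0.0375, 0.094) [268.5 234.6]
[[242.4 204.2]
 [256.8 199.4]
 [270.1 239.3]
 [255.7 244.1]] 359
```

Request:
servo_tool(plan=[[[0.57,0,0,-4,0,0,0],[0.57,0,0,0,0,0,0]]])

```text
t: 5.75
tool_pos: [0.4697, 0.2238, -0.0088]
orientation: [3.093, 0.548, -0.001]
force: [-0.2, 0.2, -0.2]
opening: 0.0204
```

Request:
servo_tool(plan=[[[0.57,0,0,-3,0,0,0],[0.57,0,0,0,0,0,0]]])

```text
t: 5.95
tool_pos: [0.4698, 0.2239, -0.0117]
orientation: [3.093, 0.548, -0.001]
force: [-0.0, 0.4, 0.1]
opening: 0.02
```

Request:
servo_tool(plan=[[[0.57,0,0,-3,0,0,0],[0.57,0,0,0,0,0,0]]])

```text
t: 6.15
tool_pos: [0.4701, 0.224, -0.0144]
orientation: [-3.093, -0.548, -0.0]
force: [-1.0, 0.1, 0.1]
opening: 0.0202
```

Request:
servo_tool(plan=[[[0.57,0,0,-3,0,0,0],[0.57,0,0,0,0,0,0]]])

```text
t: 6.35
tool_pos: [0.4704, 0.2241, -0.0146]
orientation: [3.093, 0.549, -0.001]
force: [-13.5, -5.3, 28.8]
opening: 0.02
```

Request:
servo_tool(plan=[[[0.57,0,0,3,0,0,0],[0.57,0,0,0,0,0,0]]])

```text
t: 6.55
tool_pos: [0.4706, 0.2242, -0.0136]
orientation: [-3.093, -0.548, -0.002]
force: [-0.5, -0.1, 0.4]
opening: 0.02
```

```bash
python3 - <<'E'
from h import *
s=monitor.read_state(); print(s["tool_pos"],s["force"])
m=eyes.read_camera("scene")[:,:,::-1].copy()
cv2.imwrite("pics/c7.png",cv2.resize(m[180:240,290:370],(800,600),interpolation=2))
E
```

```text
[ 0.47060962  0.22415841 -0.01363813] [-0.52711587 -0.14069063  0.41152925]
```

View pics/c7.png

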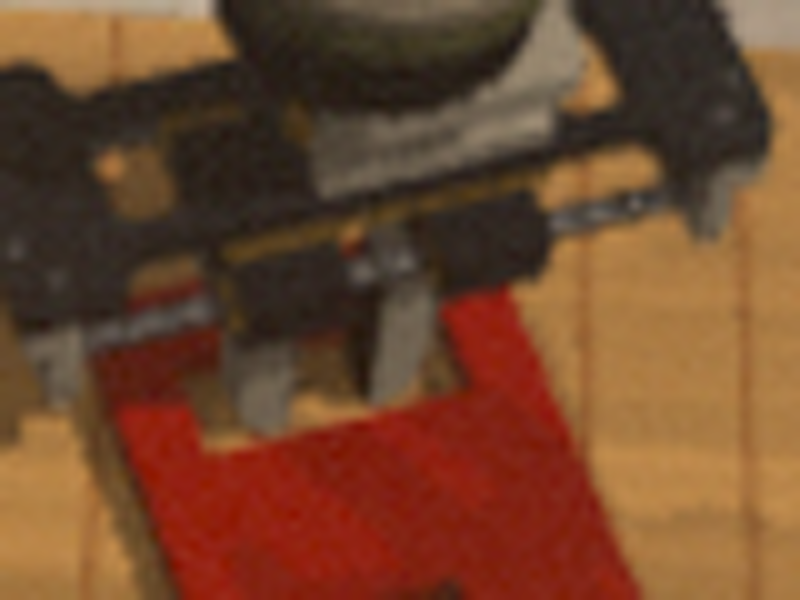

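The tips at (265,430) and (395,400) are inside the slot on the tray, centred. The true tip height is about the reported TCP z + 0.0206. Now I open the fingers outwards against the slot ends.

Request:
servo_tool(plan=[[[0.4,0,0,1,0,0,0],[0.25,0,0,0,0,0,0],[0.15,0,0,0,0,0,0],[0.1,0,0,0,0,0,0],[0.1,0,0,0,0,0,0],[0.1,0,0,0,0,0,0]]], force=20)

```text
t: 7.2
tool_pos: [0.47, 0.2239, -0.0133]
orientation: [3.093, 0.548, -0.0]
force: [-0.5, -0.0, -0.4]
opening: 0.0415
```

Request:
servo_tool(plan=[[[0.0,0,0,0,0,0,0],[-0.1,0,0,0,0,0,0],[-0.2,0,0,0,0,0,0],[-0.2,0,0,0,0,0,0],[-0.2,0,0,0,0,0,0]]])

```text
t: 7.7
tool_pos: [0.4701, 0.224, -0.0132]
orientation: [-3.093, -0.548, 0.0]
force: [1.0, 1.1, -1.2]
opening: 0.0443
```

The opening stalled at 44.3 mm, so the tips are braced in the slot. Now I drag sideways while turning the scraper to the block's yaw.

Request:
servo_tool(plan=[[[-0.2,0,-10,0,0,0,-0.03],[-0.2,0,-10,0,0,0,-0.03],[-0.2,0,-10,0,0,0,-0.03],[-0.2,0,-10,0,0,0,-0.03],[-0.2,0,-10,0,0,0,-0.03],[-0.2,0,-10,0,0,0,-0.03],[-0.2,0,-10,0,0,0,-0.03],[-0.2,0,-10,0,0,0,-0.03],[-0.2,0,-10,0,0,0,-0.03],[-0.2,0,-10,0,0,0,-0.03],[-0.2,0,-10,0,0,0,-0.03],[-0.2,0,-10,0,0,0,-0.03]]])

```text
t: 8.9
tool_pos: [0.47, 0.1031, -0.0132]
orientation: [3.142, -0.018, -0.0]
force: [0.7, 0.2, -1.0]
opening: 0.0443
```

Request:
servo_tool(plan=[[[-0.2,0,-10,0,0,0,0],[-0.2,0,-10,0,0,0,0],[-0.2,0,-10,0,0,0,0],[-0.2,0,-10,0,0,0,0],[-0.2,0,-10,0,0,0,0],[-0.2,0,-10,0,0,0,0],[-0.2,0,-10,0,0,0,0],[-0.2,0,-10,0,0,0,0],[-0.2,0,-10,0,0,0,0],[-0.2,0,-10,0,0,0,0],[-0.2,0,-8,0,0,0,0],[-0.2,0,0,0,0,0,0]]])

```text
t: 10.1
tool_pos: [0.4701, -0.0052, -0.0132]
orientation: [3.141, -0.017, -0.0]
force: [-0.2, -0.5, -2.0]
opening: 0.0439
```

```bash
python3 - <<'E'
from h import *
from scipy.spatial.transform import Rotation as Ro
s=monitor.read_state(); R=Ro.from_rotvec(s["orientation"]).as_matrix(); print(s["tool_pos"],s["force"],s["opening"],np.degrees(np.arctan2(R[1,0],R[0,0])))
m=eyes.read_camera("scene")[:,:,::-1].copy()
im=m; b,g,r=[im[:,:,k].astype(int) for k in range(3)]
k=blob(((r>60)&(g<0.4*r)&(b<0.45*r)).astype(np.uint8),(170,190,290,290)); k=cv2.morphologyEx(k,cv2.MORPH_CLOSE,np.ones((5,5)))
print(k.sum(),rect(ray("scene",contour(k),.018)))
cv2.imwrite("pics/c8.png",cv2.resize(m[170:310,160:300],(600,600),interpolation=2))
E
```

```text
[ 0.4701135  -0.00521376 -0.01319754] [-0.21778808 -0.5480158  -1.9589239 ] 0.043943252841758866 -0.6023002547437404
1171 ((503.1530456542969, -5.535640716552734), (110.44171905517578, 116.9610595703125), 89.7557601928711)
```

View pics/c8.png

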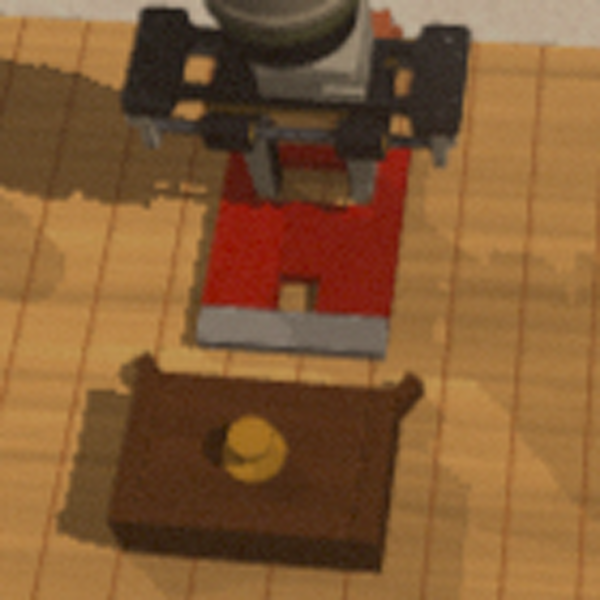

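The scraper is aligned ahead of the mouth: steel strip centre at (292,332), cheeks at (148,365) and (408,390). I shift y by -3 mm and push in.

Request:
servo_tool(plan=[[[-0.2,0,-3,0,0,0,0],[-0.2,8,0,0,0,0,0],[-0.2,8,0,0,0,0,0],[-0.2,8,0,0,0,0,0],[-0.2,8,0,0,0,0,0],[-0.2,8,0,0,0,0,0],[-0.2,0,0,0,0,0,0]]])

```text
t: 10.85
tool_pos: [0.5117, -0.007, -0.0129]
orientation: [3.142, -0.014, 0.002]
force: [2.1, 0.7, -1.4]
opening: 0.0442
```

Request:
servo_tool(plan=[[[-0.2,5,0,0,0,0,0],[-0.2,5,0,0,0,0,0],[-0.2,5,0,0,0,0,0],[-0.2,5,0,0,0,0,0],[-0.2,5,0,0,0,0,0],[-0.2,0,0,0,0,0,0]]])

```text
t: 11.45
tool_pos: [0.5362, -0.0071, -0.0131]
orientation: [3.142, -0.014, 0.002]
force: [0.8, -0.4, -2.3]
opening: 0.044
```

Request:
servo_tool(plan=[[[-0.2,5,0,0,0,0,0],[-0.2,5,0,0,0,0,0],[-0.2,5,0,0,0,0,0],[-0.2,5,0,0,0,0,0],[-0.2,5,0,0,0,0,0],[-0.2,5,0,0,0,0,0],[-0.2,5,0,0,0,0,0],[-0.2,5,0,0,0,0,0],[-0.2,0,0,0,0,0,0]]])

```text
t: 12.35
tool_pos: [0.5762, -0.0072, -0.0131]
orientation: [3.141, -0.015, 0.002]
force: [0.6, -0.9, -1.8]
opening: 0.0442
```

Request:
servo_tool(plan=[[[-0.2,3,0,0,0,0,0],[-0.2,3,0,0,0,0,0],[-0.2,3,0,0,0,0,0],[-0.2,0,0,0,0,0,0]]])

```text
t: 12.75
tool_pos: [0.5842, -0.0073, -0.0132]
orientation: [3.141, -0.015, -0.0]
force: [-2.4, -2.7, 0.6]
opening: 0.0438
```

Request:
servo_tool(plan=[[[-0.2,3,0,0,0,0,0],[-0.2,3,0,0,0,0,0],[-0.2,0,0,0,0,0,0]]])

```text
t: 13.05
tool_pos: [0.5884, -0.0072, -0.0133]
orientation: [3.141, -0.015, -0.006]
force: [-11.6, -2.5, 9.1]
opening: 0.0438
```

Request:
servo_tool(plan=[[[-0.2,3,0,0,0,0,0],[-0.2,0,0,0,0,0,0]]])

```text
t: 13.25
tool_pos: [0.5896, -0.0071, -0.0137]
orientation: [3.141, -0.014, -0.012]
force: [-18.6, -2.3, 14.4]
opening: 0.0438
```

Request:
servo_tool(plan=[[[-0.2,3,0,0,0,0,0],[-0.2,2,0,0,0,0,0],[-0.2,0,0,0,0,0,0],[-0.2,0,0,0,0,0,0]]])

```text
t: 13.65
tool_pos: [0.5929, -0.007, -0.0143]
orientation: [-3.141, 0.014, 0.016]
force: [-23.0, -3.1, 16.0]
opening: 0.0435
```

Request:
servo_tool(plan=[[[0.1,0,0,0,0,0,0],[0.4,0,0,0,0,0,0],[0.5,-3,0,0,0,0,0],[0.5,-3,0,0,0,0,0],[0.5,0,0,10,0,0,0],[0.5,0,0,30,0,0,0],[0.5,-20,0,40,0,0,0],[0.5,-40,0,30,0,0,0],[0.5,-45,0,10,0,0,0],[0.5,-45,0,0,0,0,0],[0.5,0,0,0,0,0,0]]])

```text
t: 14.75
tool_pos: [0.4368, -0.0064, 0.1061]
orientation: [-3.141, 0.014, 0.004]
force: [0.1, 0.1, -0.5]
opening: 0.0233
```

```bash
python3 - <<'E'
from h import *
s=monitor.read_state(); print(s["tool_pos"],s["force"])
t=eyes.read_camera("top")[:,:,::-1]; m=eyes.read_camera("scene")[:,:,::-1]
for n,im,box in (("top",t,(270,165,360,240)),("scene",m,(170,190,280,270))):
    b,g,r=[im[:,:,k].astype(int) for k in range(3)]
    k=blob(((r>60)&(g<0.4*r)&(b<0.45*r)).astype(np.uint8),box)
    W=ray(n,contour(k),.018); print(n,k.sum(),rect(W), "tail",np.sort(W[:,0])[:5],"front",np.sort(W[:,0])[-5:])
f=lambda c:cv2.resize(c,(400,400),interpolation=2)
cv2.imwrite("pics/c9.png",np.hstack([f(t[140:240,270:370]),f(m[190:310,160:280])]))
E
```

```text
[ 0.43678088 -0.00644585  0.10607429] [ 0.06976721  0.06431541 -0.45702506]
top 534 ((587.2667846679688, -9.088573455810547), (108.9655532836914, 70.00533294677734), 89.71479797363281) tail [0.55210025 0.55508376 0.55509166 0.55509956 0.55510746] front [0.62228142 0.6222901  0.62229877 0.62230744 0.62231611]
scene 466 ((582.2823486328125, -6.413333892822266), (110.22388458251953, 53.30101013183594), 89.13815307617188) tail [0.5553414  0.55551422 0.55568704 0.55585987 0.55594056] front [0.60893684 0.6091048  0.60910581 0.60927353 0.60961098]
```

View pics/c9.png

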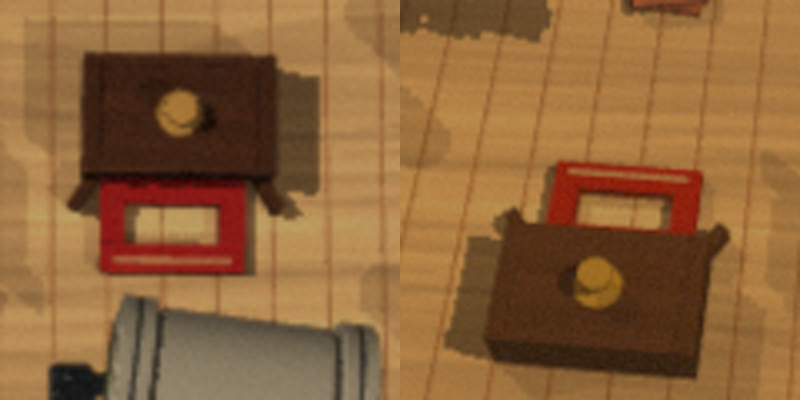

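The scraper is home. In the top crop its tail edge is at (175,270), x=0.555 against an expected 0.553-0.555, the pin is up at (180,112), and the sides run parallel. Now I'll work out the mallet pose.

```bash
python3 - <<'E'
from h import *
print("top",ray("top",[[389.4,228.6]],.070),"scene",ray("scene",[[142.4,202.4]],.070))
for n in ("top","scene"):
    im=cv2.imread(f"pics/{n}0.png"); 
    mb=(374,216,402,244) if n=="top" else (125,190,165,225)
    d=blob((im.max(2)<45).astype(np.uint8),mb); c=contour(d); print(n,d.sum(),cv2.fitEllipse(c),c.min(0),c.max(0), ray(n,[cv2.fitEllipse(c)[0]],.07))
# handle axis from crops (scale 5), z=.040
T=np.array([[150,105],[285,262]])/5+[365,215]-.4; a=ray("top",T,.040); print(a,np.degrees(np.arctan2(*(a[0]-a[1])[::-1])))
S=np.array([[610,150],[523,27]])/5.-[80,0]+[95,165]-.4; a=ray("scene",S,.040); print(a,np.degrees(np.arctan2(*(a[0]-a[1])[::-1])))
E
```

```text
top [[ 0.48666657 -0.22627952]] scene [[ 0.49349534 -0.22624777]]
top 219 ((389.4457092285156, 228.58937072753906), (14.351704597473145, 17.89224624633789), 79.8469467163086) [380 221] [398 236] [[ 0.48669711 -0.22641256]]
scene 249 ((142.08815002441406, 204.1964111328125), (17.328582763671875, 18.24555206298828), 157.77490234375) [133 195] [151 213] [[ 0.49886487 -0.22578876]]
[[ 0.46749744 -0.24781585]
 [ 0.37498313 -0.32515681]] 39.895258830075136
[[ 0.45105736 -0.25925845]
 [ 0.37452484 -0.32533042]] 40.80466431830932
```

Request:
servo_tool(plan=[[[-0.2,0,-10,20,0,0,0.05],[-1,6,-30,0,0,0,0.11],[-1,6,-30,0,0,0,0.11],[-1,8,-30,0,0,0,0.11],[-1,8,-30,0,0,0,0.11],[-1,8,-30,0,0,0,0.11],[-1,8,-30,0,0,0,0.11],[-1,8,-30,0,0,0,0],[-1,0,0,0,0,0,0],[-1,0,0,0,0,0,0]]], force=40)

```text
t: 15.85
tool_pos: [0.4952, -0.2278, 0.1268]
orientation: [-2.951, -1.076, -0.001]
force: [0.4, 0.5, -0.8]
opening: 0.0926
```

```bash
python3 - <<'E'
from h import *
from scipy.spatial.transform import Rotation as Ro
s=monitor.read_state(); R=Ro.from_rotvec(s["orientation"]).as_matrix(); print(s["tool_pos"],s["force"],s["opening"],np.degrees(np.arctan2(R[1,0],R[0,0])),R[:,2])
E
```

```text
[ 0.49516332 -0.22782962  0.12684458] [ 0.38228632  0.48643959 -0.82911763] 0.09258434154832015 40.06392960550631 [ 3.59261100e-04  2.24320931e-04 -9.99999910e-01]
```

Request:
servo_tool(plan=[[[-1,-6,1,-20,0,0,0],[-1,0,0,-30,0,0,0],[-1,0,0,-30,0,0,0],[-1,0,0,-20,0,0,0],[-1,0,0,-12,0,0,0],[-1,0,0,0,0,0,0],[-0.5,0,0,0,0,0,0],[-0.2,0,0,0,0,0,0],[0.3,0,0,0,0,0,0],[0.3,0,0,0,0,0,0],[0.3,0,0,0,0,0,0],[0.3,0,0,0,0,0,0]]], force=40)

```text
t: 17.05
tool_pos: [0.4886, -0.2264, 0.0152]
orientation: [2.95, 1.078, 0.001]
force: [1.9, -1.7, 1.1]
opening: 0.0495
```

Request:
servo_tool(plan=[[[0.4,0,0,0,0,0,0],[0.4,0,0,0,0,0,0],[0.4,0,0,0,0,0,0]]])

```text
t: 17.35
tool_pos: [0.4888, -0.2265, 0.0153]
orientation: [2.95, 1.078, 0.001]
force: [2.7, -1.7, 1.9]
opening: 0.0455
```

Request:
servo_tool(plan=[[[0.4,0,0,10,0,0,0],[0.4,0,0,20,0,0,0],[0.4,0,0,30,0,0,0],[0.4,0,0,30,0,0,0],[0.4,0,0,10,0,0,0],[0.4,15,18,0,0,0,0],[0.4,15,18,0,0,0,0],[0.4,30,36,0,0,0,0],[0.4,30,36,0,0,0,0],[0.4,30,36,0,0,0,0],[0.4,30,36,0,0,0,0],[0.4,15,18,0,0,0,0]]])

```text
t: 18.55
tool_pos: [0.6536, -0.0244, 0.1131]
orientation: [-2.948, -1.081, 0.002]
force: [-0.4, -0.5, -2.4]
opening: 0.0452
```

Request:
servo_tool(plan=[[[0.4,15,19,0,0,0,0],[0.4,0,0,0,0,0,0],[0.4,0,0,0,0,0,0]]])

```text
t: 18.85
tool_pos: [0.667, -0.0087, 0.1132]
orientation: [-2.949, -1.08, 0.004]
force: [-0.2, -0.7, -3.1]
opening: 0.0456
```

```bash
python3 - <<'E'
from h import *
s=monitor.read_state(); print(s["tool_pos"],s["orientation"],s["force"],s["opening"])
t=eyes.read_camera("top")[:,:,::-1]; m=eyes.read_camera("scene")[:,:,::-1]
f=lambda c:cv2.resize(c,(400,400),interpolation=2)
cv2.imwrite("pics/c10.png",np.hstack([f(t[130:240,270:380]),f(m[190:310,160:280])]))
for n,im,box in (("top",t,(270,165,360,240)),("scene",m,(170,190,280,270))):
    b,g,r=[im[:,:,k].astype(int) for k in range(3)]
    k=((r>60)&(g<0.4*r)&(b<0.45*r)).astype(np.uint8)
    if k.sum()>30: W=ray(n,contour(blob(k,box)),.018); print(n,rect(W),W[:,0].min())
E
```

```text
[ 0.66702304 -0.00869192  0.11317466] [-2.94919201 -1.0797663   0.00428258] [-0.15643972 -0.6773486  -3.120938  ] 0.04563621265988866
top ((588.65869140625, -18.142711639404297), (90.98737335205078, 66.9519271850586), 89.83599853515625) 0.5550837585194497
scene ((582.5130615234375, 25.963367462158203), (45.341461181640625, 54.051536560058594), 89.67132568359375) 0.5554228732876766
```

Force z is -3.1 N, so the mallet is held and stands over the pin. I drive down in small steps.

Request:
servo_tool(plan=[[[0.4,2,0,-10,0,0,0],[0.4,0,0,-10,0,0,0],[0.4,0,0,-5,0,0,0],[0.4,0,0,-4,0,0,0],[0.4,0,0,-3,0,0,0],[0.4,0,0,0,0,0,0]]])

```text
t: 19.55
tool_pos: [0.6699, -0.009, 0.0824]
orientation: [-2.951, -1.078, 0.001]
force: [0.2, 0.4, -2.9]
opening: 0.0454
```

Request:
servo_tool(plan=[[[0.4,0,0,-3,0,0,0],[0.4,0,0,-3,0,0,0],[0.4,0,0,0,0,0,0]]])

```text
t: 19.85
tool_pos: [0.6705, -0.009, 0.0769]
orientation: [2.95, 1.078, 0.001]
force: [-0.0, -0.4, -0.9]
opening: 0.0454
```

Request:
servo_tool(plan=[[[0.4,0,0,-3,0,0,0],[0.4,0,0,-3,0,0,0],[0.4,0,0,0,0,0,0]]])

```text
t: 20.15
tool_pos: [0.6703, -0.0091, 0.0705]
orientation: [2.95, 1.078, 0.001]
force: [0.7, -0.5, -1.1]
opening: 0.0457
```

Request:
servo_tool(plan=[[[0.4,0,0,-3,0,0,0],[0.4,0,0,0,0,0,0]]])

```text
t: 20.35
tool_pos: [0.6706, -0.009, 0.0692]
orientation: [2.95, 1.078, 0.002]
force: [-3.4, 1.1, 8.1]
opening: 0.0454
```

Request:
servo_tool(plan=[[[0.4,0,0,-3,0,0,0],[0.4,0,0,0,0,0,0]]])

```text
t: 20.55
tool_pos: [0.6714, -0.009, 0.0689]
orientation: [2.95, 1.078, 0.004]
force: [-8.9, 1.0, 22.0]
opening: 0.0456
```

Request:
servo_tool(plan=[[[0.4,0,0,-3,0,0,0],[0.4,0,0,0,0,0,0]]])

```text
t: 20.75
tool_pos: [0.6724, -0.0086, 0.0684]
orientation: [2.949, 1.078, 0.008]
force: [-12.9, 3.5, 34.6]
opening: 0.0452
```

The stop is solid at reported z 0.069, which puts the face at 0.060 m, the fully-down height. Now I return the mallet.

Request:
servo_tool(plan=[[[0.4,0,0,10,0,0,0],[0.4,0,0,20,0,0,0],[0.4,0,0,24,0,0,0],[0.4,-15,-18,0,0,0,0],[0.4,-30,-36,0,0,0,0],[0.4,-30,-36,0,0,0,0],[0.4,-30,-36,0,0,0,0],[0.4,-30,-36,0,0,0,0],[0.4,-30,-36,0,0,0,0],[0.4,-17,-19,0,0,0,0],[0.4,0,0,0,0,0,0],[0.4,0,0,0,0,0,0]]])

```text
t: 21.95
tool_pos: [0.4877, -0.2261, 0.1153]
orientation: [-2.951, -1.076, 0.0]
force: [-0.1, -0.9, -2.1]
opening: 0.0456
```

```bash
python3 - <<'E'
from h import *
s=monitor.read_state(); print(s["tool_pos"],s["orientation"],s["force"])
m=eyes.read_camera("scene")[:,:,::-1]; t=eyes.read_camera("top")[:,:,::-1]
for n,im,bb,box in (("scene",m,(205,262,232,295),(170,190,280,270)),("top",t,(300,155,330,182),(270,165,360,240))):
    for lab,q in (("before",cv2.imread(f"pics/{n}0.png")),("now",im)):
        b,g,r=[q[:,:,k].astype(int) for k in range(3)]
        y=blob(((r>72)&(b<0.42*r)&(g>0.5*r)).astype(np.uint8),bb); print(n,lab,y.sum(),np.argwhere(y)[:,::-1].mean(0),np.argwhere(y).min(0),np.argwhere(y).max(0))
    k=blob(((r>60)&(g<0.4*r)&(b<0.45*r)).astype(np.uint8),box); W=ray(n,contour(k),.018); print(rect(W),W[:,0].min())
for z in (.074,.060): print(px("scene",[.669,-.009,z]),px("top",[.669,-.009,z]))
E
```

```text
[ 0.48765946 -0.22611914  0.11528098] [-2.95083754e+00 -1.07566815e+00  2.47345887e-04] [-0.07747776 -0.93264331 -2.14811615]
scene before 257 [218.94552529 273.03891051] [262 205] [282 228]
scene now 495 [216.27676768 275.78787879] [262 205] [293 231]
((582.0642700195312, -6.408119201660156), (110.26312255859375, 53.17575454711914), 88.95443725585938) 0.555341398978799
top before 104 [313.96153846 167.48076923] [162 309] [173 319]
top now 108 [314.05555556 167.5462963 ] [162 309] [173 320]
((587.266845703125, -9.079574584960938), (108.94757843017578, 70.00533294677734), 89.71479797363281) 0.5521002521254977
[218.60535481 271.03102855] [314.03706422 166.4173125 ]
[219.30595156 273.65781558] [313.71429383 167.26179947]
```

Request:
servo_tool(plan=[[[0.4,1,0,-30,0,0,0],[0.4,0,0,-30,0,0,0],[0.4,0,0,-20,0,0,0],[0.4,0,0,-10,0,0,0],[0.4,0,0,-5,0,0,0],[0.4,0,0,-3,0,0,0],[0.4,0,0,-1,0,0,0],[0.4,0,0,0,0,0,0]]])

```text
t: 22.85
tool_pos: [0.4899, -0.2264, 0.0178]
orientation: [2.949, 1.078, 0.002]
force: [-0.3, 0.3, -2.1]
opening: 0.0455
```

Request:
servo_tool(plan=[[[0.4,0,0,-1,0,0,0],[0.4,0,0,0,0,0,0]]])

```text
t: 23.05
tool_pos: [0.4894, -0.2263, 0.0163]
orientation: [2.95, 1.078, 0.001]
force: [-0.3, -0.3, -3.6]
opening: 0.0452
```

Request:
servo_tool(plan=[[[0.4,0,0,-1,0,0,0],[0.4,0,0,0,0,0,0]]])

```text
t: 23.25
tool_pos: [0.4892, -0.2262, 0.0149]
orientation: [2.95, 1.078, 0.0]
force: [-0.2, -0.3, -2.4]
opening: 0.0453
```

Request:
servo_tool(plan=[[[0.4,0,0,-1,0,0,0],[0.4,0,0,0,0,0,0]]])

```text
t: 23.45
tool_pos: [0.4893, -0.2262, 0.0148]
orientation: [2.95, 1.078, 0.0]
force: [-5.4, 1.7, 6.9]
opening: 0.0453
```

Request:
servo_tool(plan=[[[0.4,0,0,1,0,0,0],[0,0,0,0,0,0,0],[-0.4,0,0,0,0,0,0],[-1,0,0,0,0,0,0],[-1,0,0,0,0,0,0],[-1,0,0,0,0,0,0],[-1,0,0,0,0,0,0],[-1,0,0,10,0,0,0],[-1,0,0,30,0,0,0],[-1,0,0,40,0,0,0],[-1,0,0,40,0,0,0]]])

```text
t: 24.55
tool_pos: [0.4886, -0.2258, 0.1365]
orientation: [-2.95, -1.078, 0.001]
force: [0.9, 1.2, 0.5]
opening: 0.093
```

Request:
servo_tool(plan=[[[-1,-20,-40,10,0,0,0],[-1,-20,-40,0,0,0,0],[-1,-20,-40,0,0,0,0],[-1,-20,-40,0,0,0,0],[-1,-20,-40,0,0,0,0],[-1,-20,-40,0,0,0,0],[-1,0,0,0,0,0,0],[-1,0,0,0,0,0,0]]])

```text
t: 25.35
tool_pos: [0.3685, -0.4667, 0.1453]
orientation: [-2.952, -1.075, -0.001]
force: [0.1, 0.3, -0.4]
opening: 0.0931
```

```bash
python3 - <<'E'
from h import *
s=monitor.read_state(); print(s["tool_pos"],s["force"],s["opening"])
t=eyes.read_camera("top")[:,:,::-1]; m=eyes.read_camera("scene")[:,:,::-1]
m0=cv2.imread("pics/scene0.png")
cv2.imwrite("pics/fin.png",np.vstack([np.hstack([cv2.resize(m0[245:305,180:260],(400,300),interpolation=2),cv2.resize(m[245:305,180:260],(400,300),interpolation=2)]),np.hstack([cv2.resize(m[160:360,60:400],(400,235),interpolation=2),cv2.resize(t[110:285,175:455],(400,235),interpolation=2)])]))
t0=cv2.imread("pics/top0.png")
for nm,(a,b,c,d) in dict(jar=(380,145,412,175),cone=(215,148,240,168),tiles=(297,253,326,282),tong=(297,110,370,138),mallet=(375,215,435,275)).items():
    print(nm,"mean diff top",np.abs(t0[b:d,a:c].astype(int)-t[b:d,a:c]).mean().round(1))
E
```

```text
[ 0.36854957 -0.46665155  0.1452564 ] [ 0.10824776  0.28497224 -0.35732949] 0.09306128508240902
jar mean diff top 2.6
cone mean diff top 9.7
tiles mean diff top 2.2
tong mean diff top 4.7
mallet mean diff top 10.0
```

View pics/fin.png

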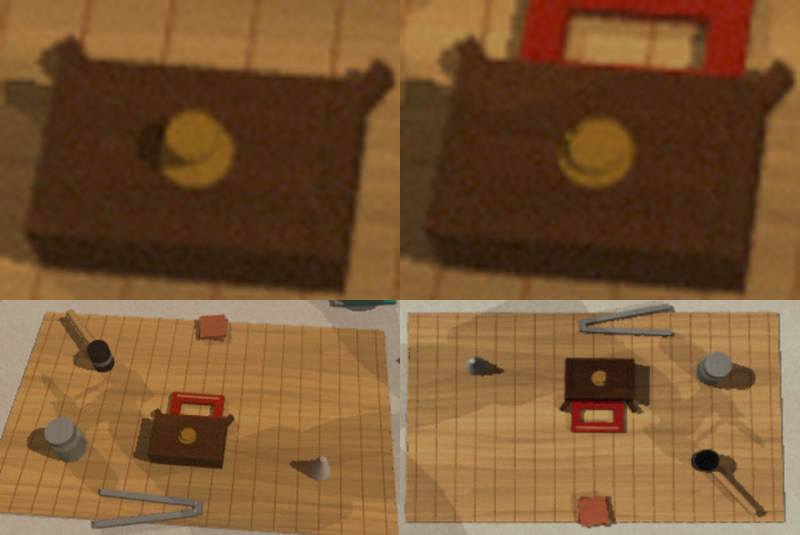

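The final picture shows the cap lower: its centre went from (197,148) to (596-400,153), and its shadow nearly vanished. The mallet stands upright at (100,355), the scraper is still home, and the other objects are in place.

```bash
python3 -c "
from plant import job; print(job.close_job())"
```

```text
the job is handed in; nothing more can be done
None
```

The scraper is in the slot, the pin is driven down with the mallet, and the mallet is back on the tray, released. I handed the job in at about 25.5 s; no verdict was reported.

**Scraper:** I dragged it by its grip slot, with the fingers opened against the slot ends, and pushed it in until it stopped at about 20 N. Its tail edge then measured x = 0.555 m, against 0.553–0.555 m expected when fully home. It read the same in the scene view after the strike. The top view gave 0.552 m then, but only from a single outlying pixel; the outline itself had not moved.

**Pin:** I pressed it with the mallet face until it stopped hard at about 35 N. The face was then at 0.060 m, the fully-down height, and the last picture shows the cap lower and its shadow nearly gone.

**Mallet:** It was set down on its face at its starting spot and looks upright in both views.

**Other objects:** The jar, cone, tiles and tong look unmoved. I judged this by eye and by picture difference. The cone's area differed most, probably from moving shadows, and I did not measure its position again.

**Checks that disagreed:**
- **Tool height:** the fingertips were about 32 mm higher than the reported tool position implied. I found the true height by touching the tray and used that for all heights.
- **Driving force:** the pin took only about 2 N more than the mallet's weight on the way down, against the 6 N described.
- **Pin colour mask:** it merged with other pixels in the scene view after the strike, so I relied on the final picture instead.

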